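Open the spacer case and finish the batten crib

ROBOT

A 7-joint arm with a two-finger parallel gripper is mounted at the origin on the work surface. World frame = base frame: x ahead of the robot, y to its left, z up, the work surface at z = 0. Lengths are in m, angles in rad, forces in N, time in s.
With the tool pointing down it reaches from about 0.4 to 0.875 m from the base axis. Payload 4.4 kg.
Tool frame: the origin (TCP) lies midway between the tips of the shut fingers; the grasp point (between the pads) lies pinch_z behind it (pinch_z is the distance from the TCP to the grasp point, in m); z points along the fingers, y is the line along which they close (so a half turn about z gives the same grasp; the last joint's range is limited). The gripper opens to 85 mm and grips with 20 to 120 N. Pads are 22 mm wide; open, the fingers measure 114 mm over their backs; the gripper's body (76 mm by 85 mm) begins 54 mm behind the grasp point. The pads swing forward as they close: fully open they stand 13 mm farther back than shut.
Start: joints at [-1.359, 0.628, 0.038, 1.517, -0.027, 0.996, -0.02], TCP at [0.178, 0.625, 0.231] pointing down, gripper open.
Joint ranges: [-3.06, 3.06], [-0.37, 2.12], [-1.25, 1.32], [0.18, 2.47], [-1.1, 4.24], [0.23, 1.98], [-2.94, 2.94]. Speed limits (rad/s): [2.57, 2.57, 3.14, 3.14, 3.14, 3.14, 3.14].

INTERFACE

Orientations are given as a unit quaternion [x, y, z, w].
In Python, from station import state, grab_frame, job_done, pinch_z gives the robot as it stands. The module is installed in compiled form; this text tells all that it offers.
- The arm moves only by the tool jog_arm, never from a script. Its argument "series" is a list that holds one entry, the list of rows, each a list of 7 numbers: the turn, a rotation vector about the world's x, y, z in degrees, then the shift along the world's x, y, z in m, then the finger opening in m, from 0 to 0.0854. In form: [[[ax, ay, az, dx, dy, dz, hand], ...]]. A call has 1 to 12 rows; each row shifts and turns the commanded pose from where the row before left it; what a row does not reach is not made up. A row lasts 1/10 s, in which the tool goes at most 50 mm and 8.59 degrees, less where a joint would pass 70% of its speed; a pose out of reach is approached as far as the arm can. A call is refused whole if a number of a shift passes 0.05 or a number of a turn 8.59, either way. A call with a gripper value outside its range is refused whole. The fingers move at their own pace and stop on an object; "squeeze" is the grip in N (left out, the last holds). Time passes only in rows, so rows that do not move let the fingers close. It gives the time, the measured TCP pose, the force, the opening and the grip force at its end, in the units of the state.
- state(): the state, without advancing time (a new reading comes with each control period).
- grab_frame(name): name is "side" or "top"; returns a dict with "color" (400x640x3 uint8, blue, green, red), "camera_matrix" (3x3 intrinsics, pixels), "R" (3x3) and "t" (3): a world point X has camera coordinates R X + t. Camera axes: x right, y down, z forward; pixel columns grow to the right and rows downward; lengths in m; the calibration is good to about 2 mm. A picture is of the moment at which its call begins. There is no depth.
- job_done(): hands the job in; it is judged then, once.
The state is a dict: "clock": time; "joint_positions": joint angles; "qvel": joint speeds; "joint_torque": joint torques, N m; "tool_pos": TCP position; "ee_rot": TCP orientation; "contact_force": force on the tool from outside, world axes, zero at the start; "torque": the same for the moment, N m; "grip_width": opening from 0.0 (shut) to 1.0 (fully open); "gripper_force": force on a finger pad.
Only numpy, scipy, OpenCV 4.12 (cv2) and the standard library are available. Lean on these libraries where they do the work, as an engineer would, in place of code of your own. Each camera call takes 0.05 s, during which the arm holds its last target. There are 200 camera calls.

TASK

Open the grey case: tip its lid (no handle, only an overhanging front lip) right back until it rests on its stops, without forcing it or dragging the case. Then lay the full-length wooden batten from the case gently, not dropped, in the empty place of the crib's upper layer, centred across the two lower battens and parallel to the one already there. Leave the lid open, the short offcut in the case and the other crib battens where they lie.

Things in the scene. Friction and masses are not known exactly. Their poses are not given: they have to be found in the camera images.
- case: Loose grey plastic case, 3.5 kg, 150 (x) x 260 (y) x 80 mm high without lid, walls and floor 5 mm, no latch. Origin: centre of its underside. Its -x side is the front, with the lip, facing roughly the robot's right; the lid's hinge runs along y on top of the back wall. Slides if shoved. Two steel stop bars (y +-75 mm) behind the hinge lean back, to 57 mm above the rim and 34 mm behind the hinge.
- lid (a joint): Lid angle (rad): 0 shut, 1.57 upright, 1.85 resting on the stops. Flat grey plate 172 mm deep from hinge to lip, 260 wide, 12 thick (17 over ribs), 0.4 to 0.85 kg, no handle. Hinge friction 0.25 N m: let go below 0.8 to 1.2 rad it falls shut; near upright it stays where left, so it must be pushed fully onto its stops (1 to 2 N near upright; 3 to 6 N at the lip to lift it from shut).
- lid_lip (a point): Middle of the lower front edge of the lid's lip, on its underside, 172 mm from the hinge; moves with the lid. Shut, the lip overhangs the case's front wall by 22 mm, its underside 80 mm above the bench, with free space below and in front. Axes: x from lip to hinge, y along the hinge, z out of the lid's upper face.
- lid_hinge (a point): Middle of the hinge line, at the top of the case's back wall, in the plane of the lid's underside.
- batten: The full-length wooden batten to be laid, in the case at the start, on its floor, roughly along the case's y, towards its -y side: 160 mm long (its x), 32 mm wide (y), 28 mm high (z), about 0.1 kg. Origin: centre of its underside.
- offcut: Short wooden offcut at the +y end of the case, lying along its x, 90 mm long (x), 32 mm wide, 28 mm high: not to be used. Origin: centre of its underside.
- crib_mat: Fixed black rubber mat, 180 x 180 x 4 mm, under the crib. Origin: centre of its underside. Lower battens lie along its x; the upper layer lies along its y.
- lower_left: Loose lower batten of the crib, same size as the other full-length ones, along the mat's x, at about +52 mm of the mat's y. Origin: centre of its underside.
- lower_right: The other lower batten, at about -52 mm of the mat's y. Origin: centre of its underside.
- upper_far: The batten already in the upper layer, along the mat's y, at about +50 mm of the mat's x, on the two lower ones. Origin: centre of its underside.
- crib_gap (a point): Where the underside centre of the laid batten belongs: mat x = -50 mm, y = 0, 32 mm above the bench (the top of the lower battens). Its axes are the mat's; the batten lies along y.
Not all that is in view belongs to the job. What is shaped like the upper_far but black or yellow is not meant.

How it is judged:
By the outcome, as a careful person would: the job done as asked, in the order asked, and still so for the second after the job is handed in, with the robot touching nothing.
It also fails if it takes over 59 s, if anything falls off the work surface, if the arm or the gripper's body presses on something with over 40 N, if the wrist force passes 120 N, or if a joint passes its speed limit or range.

## Working session

There is one attempt and no reset: what is moved stays moved. The work goes in short steps, Python scripts to look and compute and a tool call to move; the robot and the scene stay as the last step left them, time stands still between calls to the robot, and variables do not carry over. Pictures are saved under pics/ and viewed, at most 10 in all, crops included, and the job is handed in when it is done.

Besides the shell and the picture viewer there is one more tool, called after ">>>" by a JSON object that holds its "op" and its "data". jog_arm: Moves the arm, as the interface text tells. Its arguments: {"type":"object","properties":{"series":{"type":"array","items":{"type":"array","items":{"type":"array","items":{"type":"number"}}}},"squeeze":{"type":"number"}},"required":["series"]}

```bash
mkdir -p pics; cat > h.py <<'E'
import numpy as np, cv2
from scipy.spatial.transform import Rotation as Ro
from station import state, grab_frame, job_done, pinch_z
def ray(f,u,v):
    K=np.array(f['camera_matrix']);R=np.array(f['R']);t=np.array(f['t'])
    return -R.T@t, R.T@np.linalg.inv(K)@np.array([u,v,1.])
def onz(f,u,v,z):
    o,d=ray(f,u,v); return o+d*(z-o[2])/d[2]
def proj(f,X):
    p=np.array(f['camera_matrix'])@(np.array(f['R'])@np.array(X)+np.array(f['t'])); return p[:2]/p[2]
def tri(f,a,g,b):
    o,d=ray(f,*a);p,e=ray(g,*b)
    s=np.linalg.lstsq(np.c_[d,-e],p-o,rcond=None)[0]
    return (o+d*s[0]+p+e*s[1])/2, np.linalg.norm(o+d*s[0]-p-e*s[1])
E
python3 - <<'E'
from h import *
for n in('top','side'):
    f=grab_frame(n);cv2.imwrite(f'pics/{n}0.png',f['color']);np.save(n+'0.npy',f,allow_pickle=True);print(n,ray(f,320,200))
s=state();print(pinch_z,{k:np.round(v,3) for k,v in s.items()})
E
```

```text
top (array([ 0.36599671, -0.08168296,  1.41639871]), array([ 0.09831709,  0.01973686, -0.99540356]))
side (array([ 0.30538805, -1.0340699 ,  0.73448627]), array([ 0.12727932,  0.82262812, -0.55421767]))
0.0187 {'clock': np.float64(0.1), 'joint_positions': array([-1.359,  0.629,  0.038,  1.518, -0.027,  0.996, -0.02 ]), 'qvel': array([ 0.001, -0.002, -0.   , -0.002,  0.   , -0.002,  0.001]), 'joint_torque': array([ 2.0000e-03, -5.6452e+01,  1.2300e+00, -1.9397e+01,  1.1000e-02,
        5.0000e-03, -0.0000e+00]), 'tool_pos': array([0.178, 0.625, 0.23 ]), 'ee_rot': array([ 0.138,  0.99 , -0.001, -0.   ]), 'contact_force': array([-0.493, -1.315,  0.657]), 'torque': array([ 0.009,  0.002, -0.016]), 'gripper_force': np.float64(0.0), 'grip_width': np.float64(1.0)}
```

View pics/top0.png

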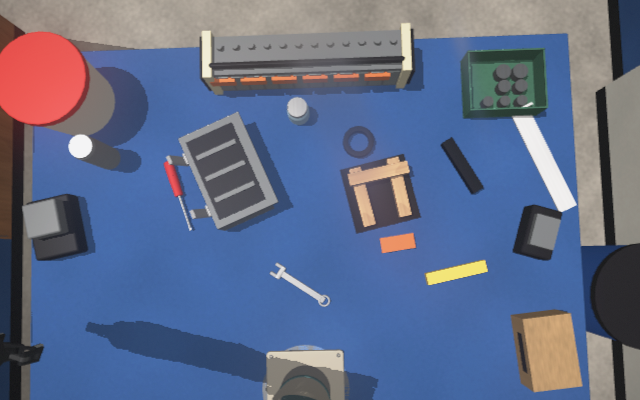

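View pics/side0.png

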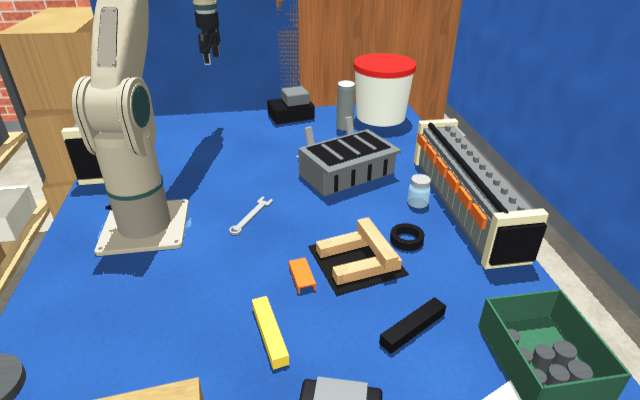

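```bash
python3 - <<'E'
from h import *
f=np.load('top0.npy',allow_pickle=True).item();im=f['color']
a=cv2.resize(im[105:240,162:282],None,fx=4,fy=4,interpolation=cv2.INTER_CUBIC)
b=cv2.resize(im[105:240,340:420],None,fx=4,fy=4,interpolation=cv2.INTER_CUBIC)
cv2.imwrite('pics/crop0.png',np.hstack([a,b]))
hsv=cv2.cvtColor(im,cv2.COLOR_BGR2HSV)
m=((hsv[...,1]<60)&(hsv[...,2]>70)).astype(np.uint8); m[:, :170]=0
m[240:]=0;m[:108]=0;m[:,285:]=0
m=cv2.morphologyEx(m,cv2.MORPH_CLOSE,np.ones((15,15)))
m=cv2.morphologyEx(m,cv2.MORPH_OPEN,np.ones((21,21)))
c=max(cv2.findContours(m,0,1)[0],key=cv2.contourArea);r=cv2.minAreaRect(c);print(r)
for p in cv2.boxPoints(r):print(p,onz(f,*p,.095))
# wood
m=((hsv[...,0]>8)&(hsv[...,0]<25)&(hsv[...,1]>50)&(hsv[...,2]>120)).astype(np.uint8);m[:145]=0;m[232:]=0;m[:,:340]=0;m[:,420:]=0
c=max(cv2.findContours(m,0,1)[0],key=cv2.contourArea);print(cv2.contourArea(c),cv2.approxPolyDP(c,3,True)[:,0].tolist())
k=((hsv[...,2]<60)).astype(np.uint8);k[:145]=0;k[238:]=0;k[:,:335]=0;k[:,:]*=1;k[:,425:]=0
m=cv2.morphologyEx(m|k,cv2.MORPH_CLOSE,np.ones((5,5)))
c=max(cv2.findContours(m,0,1)[0],key=cv2.contourArea);print('mat',cv2.minAreaRect(c))
E
```

```text
((224.22166442871094, 173.6237335205078), (102.85456848144531, 75.84635925292969), 66.03751373291016)
[168.68042 142.03094] [0.65887724 0.33271517 0.095     ]
[237.98972 111.22684] [0.73394028 0.15100274 0.095     ]
[279.7629  205.21652] [0.48612993 0.04771939 0.095     ]
[210.45361 236.02063] [0.41229097 0.22684285 0.095     ]
1279.0 [[349, 170], [350, 184], [390, 176], [399, 216], [411, 214], [400, 174], [409, 171], [406, 161], [400, 162], [397, 156], [387, 159], [384, 166]]
mat ((382.7781066894531, 190.6616973876953), (59.96416091918945, 61.38578796386719), 75.17352294921875)
```

View pics/crop0.png

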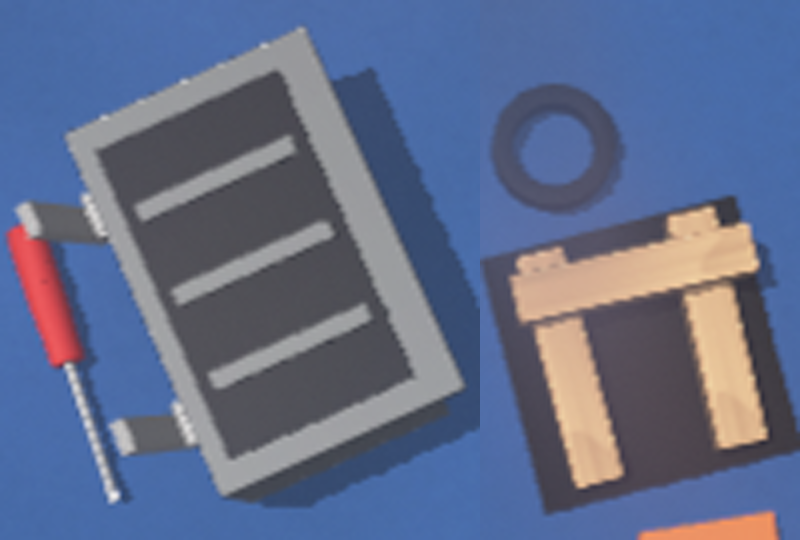

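```bash
python3 - <<'E'
from h import *
np.set_printoptions(precision=4,suppress=True)
f=np.load('top0.npy',allow_pickle=True).item()
def q(l,z,ox,x0=0): return np.array([onz(f,ox+(a-x0)/4-.4,105+b/4-.4,z) for a,b in l])
L=q([(67,133),(304,28),(465,385),(225,495)],.092,162);print('lid HF,LF,LN,HN\n',L[:,:2])
print('sides',[np.linalg.norm(L[i]-L[(i+1)%4]) for i in range(4)])
yd=(L[0]+L[1]-L[2]-L[3]);print('hinge dir deg',np.degrees(np.arctan2(yd[1],yd[0])))
for i,j in((3,0),(2,1),(1,0),(2,3)):d=L[j]-L[i];print(np.degrees(np.arctan2(d[1],d[0])),end=' ')
print('centre',L.mean(0),'hinge',(L[0]+L[3])/2,'lip',(L[1]+L[2])/2)
M=q([(481,258),(735,197),(803,450),(546,514)],.004,340,480)
print('mat',M[:,:2],M.mean(0)); 
for i,j in((3,0),(2,1),(1,0),(2,3)):d=M[j]-M[i];print(np.degrees(np.arctan2(d[1],d[0])),end=' ')
U=q([(512,272),(752,223),(761,270),(525,323)],.06,340,480);print('U',U.mean(0))
for i,j in((1,0),(2,3)):d=U[j]-U[i];print(np.degrees(np.arctan2(d[1],d[0])),np.linalg.norm(d),end=' ')
B=q([(577,489),(624,477)],.032,340,480);print('LLend',B.mean(0))
B=q([(719,450),(768,439)],.032,340,480);print('LRend',B.mean(0))
E
```

```text
lid HF,LF,LN,HN
 [[0.6697 0.3083]
 [0.7338 0.1526]
 [0.4978 0.0527]
 [0.4315 0.2082]]
sides [np.float64(0.16837509965301953), np.float64(0.2563068781989587), np.float64(0.16908140705810426), np.float64(0.25834985041084296)]
hinge dir deg 22.855652977840773
22.776809545988726 22.935124855735253 112.37606482679732 113.07036684221607 centre [0.5832 0.1804 0.092 ] hinge [0.5506 0.2583 0.092 ] lip [0.6158 0.1026 0.092 ]
mat [[ 0.5888 -0.1103]
 [ 0.6255 -0.2849]
 [ 0.4511 -0.3242]
 [ 0.4125 -0.1491]] [ 0.5195 -0.2171  0.004 ]
12.42642449325608 12.694062564981461 101.8634266057603 102.41386466074442 U [ 0.5676 -0.2113  0.06  ]
99.88771695344029 0.16046493265187492 101.03092835933644 0.15819843430849506 LLend [ 0.4312 -0.1846  0.032 ]
LRend [ 0.4541 -0.2802  0.032 ]
```

>>> {"op": "jog_arm", "data": {"series": [[[0, 0, -4.3, 0.024, -0.032, 0.01, 0], [0, 0, -4.3, 0.024, -0.032, 0.01, 0], [0, 0, -4.3, 0.024, -0.032, 0.01, 0], [0, 0, -4.3, 0.024, -0.032, 0.01, 0], [0, 0, -4.3, 0.024, -0.032, 0.01, 0], [0, 0, -4.3, 0.024, -0.032, 0.01, 0], [0, 0, -4.3, 0.024, -0.032, 0.01, 0], [0, 0, -4.3, 0.024, -0.032, 0.01, 0], [0, 0, -4.3, 0.024, -0.032, 0, 0], [0, 0, -4.3, 0.024, -0.032, 0, 0], [0, 0, -4.3, 0.024, -0.032, 0, 0], [0, 0, -4.1, 0.024, -0.032, 0, 0]]]}}

```text
clock: 1.3
tool_pos: [0.4667, 0.2397, 0.3112]
ee_rot: [0.555, 0.832, -0.0, -0.0]
contact_force: [0.6, 1.1, -0.4]
grip_width: -0.006
gripper_force: 0.0
```

```bash
cat > st.py <<'E'
from h import *
np.set_printoptions(precision=4,suppress=True)
s=state();R=Ro.from_quat(s['ee_rot']).as_matrix()
print(s['clock'],'q',s['joint_positions'],'p',s['tool_pos'],'z',R[:,2],'y',R[:,1],'F',s['contact_force'],s['grip_width'])
c=np.array([.386,-.9225,0]);h=np.array([.5506,.2583,.08]);d=s['tool_pos']-h
print('rel hinge: fwd',d@c,'along',d@np.array([.9225,.386,0]),'up',d[2])
E
python3 st.py
```

```text
1.3 q [-0.7778  0.3766  0.3534  1.7624 -0.1493  1.0293  0.0232] p [0.4667 0.2397 0.3112] z [-0.0005 -0.     -1.    ] y [ 0.9237  0.383  -0.0004] F [ 0.6192  1.1438 -0.4111] -0.0056084678081366
rel hinge: fwd -0.015184470394227559 along -0.08458663434447751 up 0.23115916712677614
```

>>> {"op": "jog_arm", "data": {"series": [[[0, 0, 0, 0.026, -0.035, 0, 0], [6, 2.5, 0, 0.026, -0.035, 0, 0], [6, 2.5, 0, 0.026, -0.035, 0, 0], [6, 2.5, 0, 0.026, -0.035, 0, 0], [6, 2.5, 0, 0.026, -0.035, 0, 0], [6, 2.5, 0, 0.026, -0.035, 0, 0], [6, 2.5, 0, 0, 0, 0, 0], [6, 2.5, 0, 0, 0, 0, 0], [6, 2.5, 0, 0, 0, 0, 0], [7.4, 3.1, 0, 0, 0, 0, 0]]]}}

```text
clock: 2.3
tool_pos: [0.6226, 0.0307, 0.312]
ee_rot: [0.479, 0.72, 0.279, -0.417]
contact_force: [-0.4, 0.4, -0.6]
grip_width: -0.002
gripper_force: 0.0
```

```bash
python3 st.py
```

```text
2.3 q [ 0.2524  0.927   0.0845  1.1585 -0.8092  1.8386  0.8382] p [0.6226 0.0307 0.312 ] z [-0.333   0.8019 -0.496 ] y [0.923  0.3848 0.0024] F [-0.3557  0.3953 -0.6328] -0.0017327913244889106
rel hinge: fwd 0.23777021867969297 along -0.021422611380552917 up 0.23197163282534167
```

>>> {"op": "jog_arm", "data": {"series": [[[0, 0, 0, 0, 0, -0.033, 0], [0, 0, 0, 0, 0, -0.033, 0], [0, 0, 0, 0, 0, -0.033, 0], [0, 0, 0, 0, 0, -0.033, 0], [0, 0, 0, 0, 0, -0.033, 0], [0, 0, 0, 0, 0, -0.033, 0], [0, 0, 0, 0, 0, -0.033, 0], [0, 0, 0, 0, 0, -0.031, 0], [0, 0, 0, 0, 0, 0, 0]]]}}

```text
clock: 3.2
tool_pos: [0.6191, 0.0314, 0.0443]
ee_rot: [0.481, 0.719, 0.276, -0.419]
contact_force: [-0.3, -0.3, 0.4]
grip_width: -0.003
gripper_force: 0.0
```

```bash
python3 st.py; python3 - <<'E'
from h import *
f=grab_frame('side');cv2.imwrite('pics/s1.png',cv2.resize(f['color'][80:280,200:460],None,fx=3,fy=3))
E
```

```text
3.2 q [ 0.2541  1.2566  0.0768  1.1882 -0.7908  1.5789  1.0782] p [0.6191 0.0314 0.0443] z [-0.3377  0.7998 -0.4963] y [ 0.9228  0.3852 -0.0072] F [-0.3423 -0.2589  0.4418] -0.002560323994469151
rel hinge: fwd 0.23573092367343926 along -0.024337402447222073 up -0.03565970679922164
```

View pics/s1.png

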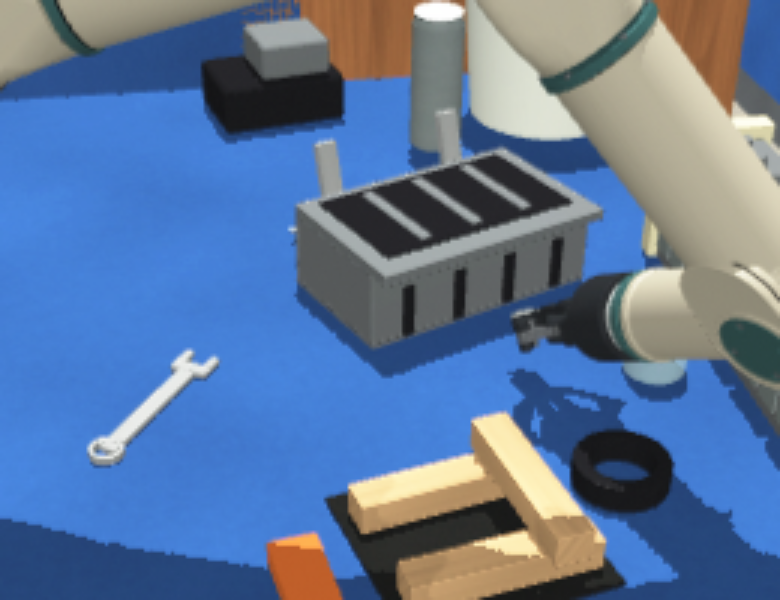

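>>> {"op": "jog_arm", "data": {"series": [[[0, 0, 0, -0.007, 0.016, 0, 0], [0, 0, 0, -0.007, 0.016, 0, 0], [0, 0, 0, -0.007, 0.017, 0, 0], [0, 0, 0, -0.006, 0.016, 0, 0], [0, 0, 0, 0, 0, 0.005, 0], [0, 0, 0, 0, 0, 0.005, 0], [0, 0, 0, 0, 0, 0, 0]]]}}

```text
clock: 3.95
tool_pos: [0.5967, 0.0946, 0.0609]
ee_rot: [0.48, 0.721, 0.278, -0.414]
contact_force: [0.3, 0.2, -0.4]
grip_width: -0.0
gripper_force: 0.0
```

```bash
python3 st.py
```

```text
3.95 q [ 0.1891  1.1802  0.0533  1.3534 -0.8341  1.4679  1.107 ] p [0.5967 0.0946 0.0609] z [-0.3307  0.7991 -0.502 ] y [0.9233 0.3841 0.0033] F [ 0.2635  0.1958 -0.3861] -4.1177450158889225e-05
rel hinge: fwd 0.16882349159159488 along -0.02063122175558218 up -0.019082389492431767
```

>>> {"op": "jog_arm", "data": {"series": [[[0, 0, 0, -0.0005, 0.001, 0.01, 0], [0, 0, 0, -0.001, 0.002, 0.013, 0], [0, 0, 0, -0.001, 0.002, 0.013, 0], [0, 0, 0, -0.001, 0.002, 0.012, 0], [0, 0, 0, -0.001, 0.003, 0.011, 0], [0, 0, 0, -0.002, 0.004, 0.01, 0], [0, 0, 0, -0.002, 0.004, 0.01, 0], [0, 0, 0, -0.002, 0.005, 0.01, 0], [0, 0, 0, -0.002, 0.005, 0.009, 0]]]}}

```text
clock: 4.85
tool_pos: [0.5838, 0.1214, 0.1576]
ee_rot: [0.482, 0.721, 0.277, -0.414]
contact_force: [2.4, -4.9, -2.1]
grip_width: 0.003
gripper_force: 2.3
```

```bash
python3 st.py; python3 - <<'E'
from h import *
f=grab_frame('side');cv2.imwrite('pics/s2.png',cv2.resize(f['color'][80:280,200:460],None,fx=3,fy=3))
E
```

```text
4.85 q [ 0.1557  1.0175  0.0518  1.4436 -0.8455  1.4998  1.0356] p [0.5838 0.1214 0.1576] z [-0.3297  0.7982 -0.5042] y [0.924  0.3824 0.0012] F [ 2.4034 -4.9279 -2.1353] 0.00255851478421039
rel hinge: fwd 0.1391095066374357 along -0.022192872370045625 up 0.07756696710855239
```

View pics/s2.png

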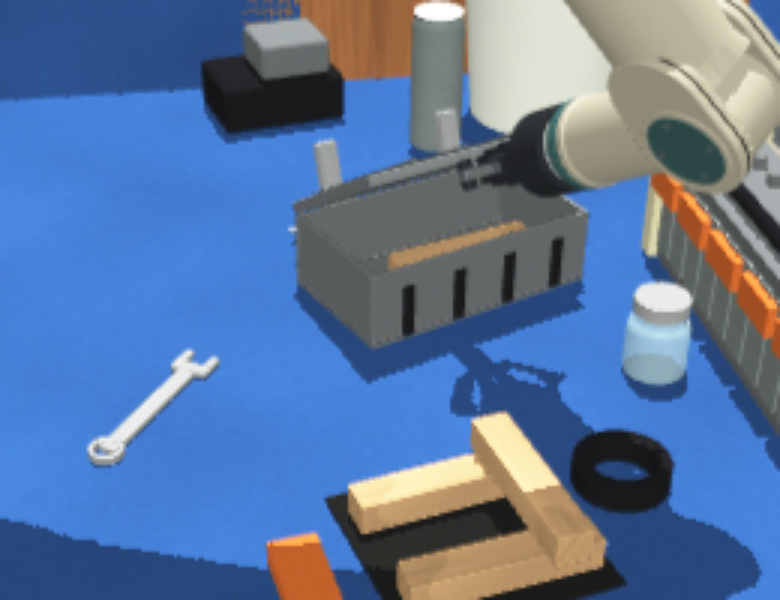

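>>> {"op": "jog_arm", "data": {"series": [[[0, 0, 0, -0.002, 0.005, 0.009, 0], [0, 0, 0, -0.002, 0.005, 0.009, 0], [0, 0, 0, -0.002, 0.005, 0.009, 0], [0, 0, 0, -0.003, 0.007, 0.008, 0], [0, 0, 0, -0.003, 0.008, 0.007, 0], [0, 0, 0, -0.003, 0.008, 0.007, 0], [0, 0, 0, -0.003, 0.008, 0.006, 0]]]}}

```text
clock: 5.6
tool_pos: [0.5639, 0.1708, 0.213]
ee_rot: [0.48, 0.721, 0.277, -0.417]
contact_force: [-0.9, -1.9, -3.3]
grip_width: -0.002
gripper_force: 1.7
```

```bash
python3 st.py
```

```text
5.6 q [ 0.0983  0.9115  0.0356  1.5269 -0.8791  1.483   0.9836] p [0.5639 0.1708 0.213 ] z [-0.3344  0.7993 -0.4993] y [0.9225 0.386  0.0001] F [-0.9056 -1.8545 -3.3039] -0.0019513729917289024
rel hinge: fwd 0.08587447245368222 along -0.02147659460083612 up 0.1330042565914592
```

>>> {"op": "jog_arm", "data": {"series": [[[0, 0, 0, -0.004, 0.009, 0.005, 0], [0, 0, 0, -0.004, 0.009, 0.004, 0], [0, 0, 0, -0.004, 0.009, 0.004, 0], [0, 0, 0, -0.004, 0.009, 0.003, 0], [0, 0, 0, -0.004, 0.009, 0.002, 0], [0, 0, 0, -0.004, 0.009, 0.001, 0], [0, 0, 0, -0.004, 0.009, 0.001, 0], [0, 0, 0, -0.004, 0.009, 0, 0], [0, 0, 0, -0.004, 0.009, 0, 0], [0, 0, 0, -0.004, 0.009, -0.001, 0], [0, 0, 0, -0.003, 0.007, -0.001, 0]]]}}

```text
clock: 6.7
tool_pos: [0.5209, 0.2683, 0.2302]
ee_rot: [0.48, 0.721, 0.277, -0.417]
contact_force: [0.2, -0.3, 0.8]
grip_width: -0.004
gripper_force: 0.4
```

```bash
python3 st.py
```

```text
6.7 q [-0.0213  0.8295 -0.0074  1.6816 -0.9717  1.347   0.9701] p [0.5209 0.2683 0.2302] z [-0.3345  0.7995 -0.4989] y [0.9225 0.3861 0.0002] F [ 0.1859 -0.2854  0.7714] -0.0038385778397457904
rel hinge: fwd -0.02068055494834594 along -0.023577354791239537 up 0.15023539073346837
```

>>> {"op": "jog_arm", "data": {"series": [[[0, 0, 0, -0.002, 0.005, -0.001, 0], [0, 0, 0, -0.002, 0.005, -0.001, 0], [0, 0, 0, -0.001, 0.003, -0.001, 0], [0, 0, 0, -0.001, 0.002, 0, 0], [0, 0, 0, -0.001, 0.002, 0, 0], [0, 0, 0, 0, 0, 0, 0]]]}}

```text
clock: 7.3
tool_pos: [0.5146, 0.2843, 0.2273]
ee_rot: [0.48, 0.721, 0.278, -0.416]
contact_force: [-0.1, -0.2, -0.3]
grip_width: -0.005
gripper_force: 0.0
```

```bash
python3 st.py
```

```text
7.3 q [-0.0405  0.8264 -0.018   1.7023 -0.9897  1.3181  0.9729] p [0.5146 0.2843 0.2273] z [-0.3335  0.7996 -0.4994] y [0.9228 0.3852 0.0006] F [-0.1275 -0.1695 -0.3307] -0.004880877925299606
rel hinge: fwd -0.03782869128641639 along -0.02316435540372462 up 0.1473206134902026
```

>>> {"op": "jog_arm", "data": {"series": [[[0, 0, 0, -0.001, 0.002, 0, 0], [0, 0, 0, -0.001, 0.002, 0, 0], [0, 0, 0, 0, 0, 0, 0]]]}}

```text
clock: 7.6
tool_pos: [0.5124, 0.2885, 0.2275]
ee_rot: [0.48, 0.721, 0.278, -0.416]
contact_force: [-0.1, 0.4, -0.0]
grip_width: -0.005
gripper_force: 0.0
```

```bash
python3 st.py; python3 - <<'E'
from h import *
f=grab_frame('side');g=grab_frame('top');cv2.imwrite('pics/s3.png',np.hstack([cv2.resize(f['color'][80:230,280:410],None,fx=3,fy=3),cv2.resize(g['color'][95:245,150:290],None,fx=3,fy=3)]))
E
```

```text
7.6 q [-0.0453  0.8242 -0.0214  1.7082 -0.9941  1.3114  0.973 ] p [0.5124 0.2885 0.2275] z [-0.3339  0.7996 -0.4992] y [0.9226 0.3856 0.0007] F [-0.0991  0.4342 -0.0262] -0.005198228068363544
rel hinge: fwd -0.04261450119004979 along -0.023559385952179872 up 0.1474807674801838
```

View pics/s3.png

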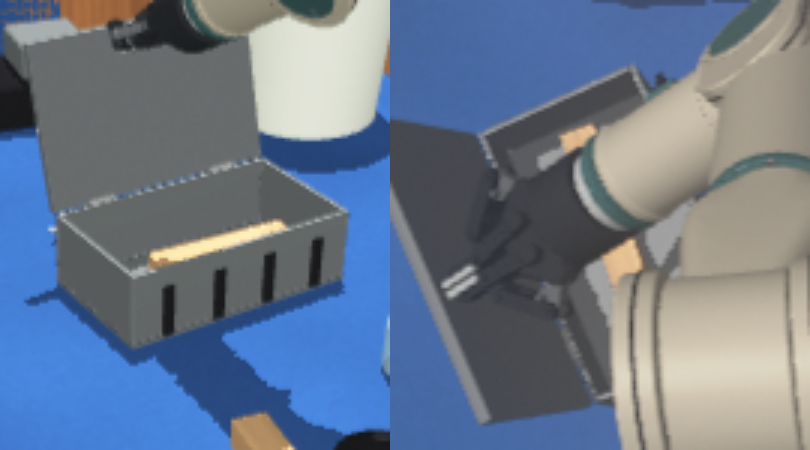

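>>> {"op": "jog_arm", "data": {"series": [[[0, 0, 0, -0.001, 0.002, 0, 0], [0, 0, 0, -0.001, 0.002, 0, 0], [0, 0, 0, 0, 0, 0, 0]]]}}

```text
clock: 8.0
tool_pos: [0.5119, 0.2903, 0.227]
ee_rot: [0.481, 0.721, 0.278, -0.415]
contact_force: [3.0, -7.6, 3.0]
grip_width: 0.007
gripper_force: 4.2
```

>>> {"op": "jog_arm", "data": {"series": [[[0, 0, 0, 0.008, -0.018, 0.003, 0], [0, 0, 0, 0.014, -0.032, 0.01, 0], [0, 0, 0, 0.014, -0.036, 0.01, 0], [-6, -2.5, 0, 0, -0.036, 0.01, 0], [-6, -2.5, 0, 0, -0.036, 0.01, 0], [-6, -2.5, 0, 0, -0.036, 0.01, 0], [-6, -2.5, 0, 0, -0.036, 0.01, 0], [-6, -2.5, 0, 0, -0.036, 0.01, 0], [-6, -2.5, 0, 0, -0.036, 0.01, 0], [-6, -2.5, 0, 0, -0.036, 0, 0], [-6, -2.5, 0, 0, -0.036, 0, 0], [-7, -3, 0, 0, -0.036, 0, 0]]]}}

```text
clock: 9.2
tool_pos: [0.5469, -0.1197, 0.3111]
ee_rot: [0.555, 0.832, 0.002, -0.0]
contact_force: [-1.2, 0.4, -0.9]
grip_width: 0.007
gripper_force: 0.0
```

```bash
python3 st.py; python3 - <<'E'
from h import *
f=grab_frame('side');g=grab_frame('top');np.save('top1.npy',g,allow_pickle=True);np.save('side1.npy',f,allow_pickle=True)
a=cv2.resize(f['color'][100:220,280:410],(390,360),interpolation=cv2.INTER_CUBIC)
b=cv2.resize(g['color'][105:240,150:285],(405,405),interpolation=cv2.INTER_CUBIC)
a=cv2.copyMakeBorder(a,0,45,0,0,0)
cv2.imwrite('pics/s4.png',np.hstack([a,b]))
for n,F in(('top',g),('side',f)):
    hsv=cv2.cvtColor(F['color'],cv2.COLOR_BGR2HSV)
    m=((hsv[...,0]>8)&(hsv[...,0]<25)&(hsv[...,1]>50)&(hsv[...,2]>90)).astype(np.uint8)
    for c in cv2.findContours(m,0,1)[0]:
        x,y,w,h=cv2.boundingRect(c)
        if cv2.contourArea(c)>40 and 150<x<420 and 100<y<300: print(n,(x,y,w,h),cv2.minAreaRect(c),cv2.approxPolyDP(c,2,True)[:,0].tolist())
E
```

```text
9.2 q [-0.1077  0.4394  0.4118  1.6744 -0.1994  1.0683  0.7608] p [ 0.5469 -0.1197  0.3111] z [ 0.0015  0.003  -1.    ] y [0.9229 0.385  0.0026] F [-1.1914  0.3992 -0.8835] 0.00683438696571895
rel hinge: fwd 0.3472936851831755 along -0.14930333992376482 up 0.23111554502440784
top (380, 234, 28, 18) ((394.5483703613281, 243.0522918701172), (14.258644104003906, 27.450851440429688), 80.90972137451172) [[407, 234], [381, 238], [382, 251], [405, 248]]
top (224, 197, 36, 24) ((241.800048828125, 208.6000213623047), (12.521980285644531, 33.98823165893555), 63.43495178222656) [[255, 197], [225, 210], [228, 219], [232, 220], [259, 207]]
top (358, 188, 18, 39) ((364.6884460449219, 207.35768127441406), (37.187252044677734, 13.243574142456055), 74.74488067626953) [[365, 188], [358, 207], [363, 225], [374, 224], [375, 220]]
top (368, 156, 44, 61) ((399.0, 185.00001525878906), (59.65587615966797, 41.867576599121094), 49.398704528808594) [[396, 156], [388, 158], [385, 165], [373, 168], [368, 181], [390, 177], [398, 216], [411, 214], [402, 176], [409, 170], [406, 161], [400, 161]]
top (207, 136, 31, 
[... 487 characters left out ...]
5402297973633) [[368, 218], [358, 220], [358, 232], [341, 239], [347, 239], [341, 243], [329, 246], [332, 241], [330, 239], [316, 242], [316, 250], [320, 257], [366, 245], [376, 255], [333, 266], [332, 275], [337, 284], [400, 268], [401, 260]]
side (329, 153, 46, 17) ((351.5882263183594, 160.8529510498047), (5.820855140686035, 46.80937194824219), 75.96376037597656) [[374, 154], [331, 163], [329, 167], [339, 167]]
side (417, 132, 71, 98) ((451.9721984863281, 179.78366088867188), (117.24153900146484, 12.584293365478516), 53.61565017700195) [[418, 132], [418, 144], [452, 190], [457, 193], [465, 208], [470, 210], [479, 227], [484, 229], [487, 219], [485, 214], [436, 155], [436, 151], [424, 136]]
```

View pics/s4.png

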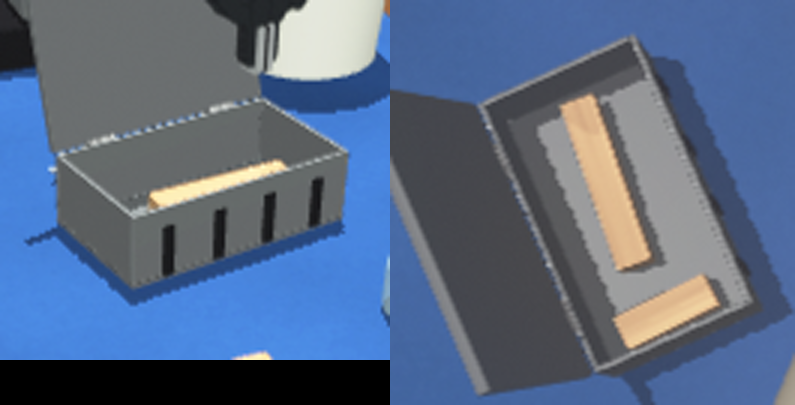

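```bash
python3 - <<'E'
from h import *
np.set_printoptions(precision=4,suppress=True)
f=np.load('top1.npy',allow_pickle=True).item()
def q(l,z): return np.array([onz(f,150+(a-390)/3-.3,105+b/3-.3,z) for a,b in l])
B=q([(562,105),(597,93),(650,258),(616,270)],.033);print('batten',B[:,:2],B.mean(0))
print([np.linalg.norm(B[i]-B[(i+1)%4]) for i in range(4)])
for i,j in((3,0),(2,1)):d=B[j]-B[i];print(np.degrees(np.arctan2(d[1],d[0])))
r=((221.83,165.53),(59.8,12.98),70.56);p=cv2.boxPoints(r);P=np.array([onz(f,*x,.033) for x in p]);print('rect',P.mean(0));d=P[1]-P[0];e=P[2]-P[1];print(np.linalg.norm(d),np.linalg.norm(e),np.degrees(np.arctan2(d[1],d[0])),np.degrees(np.arctan2(e[1],e[0])))
C=q([(482,103),(633,37),(753,302),(600,372)],.08);print('rim',C[:,:2],C.mean(0),[np.linalg.norm(C[i]-C[(i+1)%4]) for i in range(4)])
d=C[0]-C[3];print(np.degrees(np.arctan2(d[1],d[0])))
L=q([(486,394)],.08+.172*np.sin(1.85));print('lip corner near',L, 'fwd',(L[0,:2]-[.5506,.2583])@[.386,-.9225])
E
```

```text
batten [[0.6756 0.2474]
 [0.6856 0.2155]
 [0.5343 0.1698]
 [0.5244 0.2005]] [0.605  0.2083 0.033 ]
[np.float64(0.03343380951143982), np.float64(0.15803722309266477), np.float64(0.0323095273076986), np.float64(0.1583351066686198)]
17.212905901646568
16.80459980153407
rect [0.6041 0.2082 0.033 ]
0.03518690937836257 0.16363093269555834 -72.1683029740631 -161.5875854123329
rim [[0.6692 0.3065]
 [0.7233 0.1731]
 [0.4878 0.0727]
 [0.4311 0.2061]] [0.5778 0.1896 0.08  ] [np.float64(0.14397257402380848), np.float64(0.2560161196058036), np.float64(0.14494611515954225), np.float64(0.25839736433621846)]
22.86919719409781
lip corner near [[0.4088 0.2573 0.2453]] fwd -0.053815525798878536
```

>>> {"op": "jog_arm", "data": {"series": [[[0, 0, -8, 0.005, 0.027, 0, 0.06], [0, 0, -8, 0.005, 0.027, 0, 0.06], [0, 0, -8, 0.005, 0.027, 0, 0.06], [0, 0, -8, 0.005, 0.027, 0, 0.06], [0, 0, -8, 0.005, 0.027, 0, 0.06], [0, 0, -8, 0.005, 0.027, 0, 0.06], [0, 0, -8, 0.005, 0.027, 0, 0.06], [0, 0, -8, 0.005, 0.027, 0, 0.06], [0, 0, -8, 0.005, 0.027, 0, 0.06], [0, 0, -8, 0.005, 0.027, 0, 0.06], [0, 0, -8, 0.005, 0.027, 0, 0.06], [0, 0, -7.4, 0.003, 0.03, 0, 0.06]]]}}

```text
clock: 10.5
tool_pos: [0.6043, 0.2116, 0.3096]
ee_rot: [0.989, 0.148, 0.002, -0.001]
contact_force: [1.2, -0.5, -0.0]
grip_width: 0.705
gripper_force: 0.0
```

```bash
python3 st.py
```

```text
10.5 q [-0.8278  0.6608  0.8241  1.4615 -0.5008  1.2322 -1.2181] p [0.6043 0.2116 0.3096] z [ 0.0043  0.0033 -1.    ] y [ 0.2925 -0.9563 -0.0019] F [ 1.2136 -0.5246 -0.0109] 0.70503491101412
rel hinge: fwd 0.06376507075049581 along 0.03149002200544325 up 0.22958655818947965
```

>>> {"op": "jog_arm", "data": {"series": [[[0, 0, 0, 0, -0.003, -0.03, 0.06], [0, 0, 0, 0, 0, -0.03, 0.06], [0, 0, 0, 0, 0, -0.03, 0.06], [0, 0, 0, 0, 0, -0.03, 0.06], [0, 0, 0, 0, 0, -0.03, 0.06], [0, 0, 0, 0, 0, -0.03, 0.06], [0, 0, 0, 0, 0, -0.03, 0.06], [0, 0, 0, 0, 0, -0.03, 0.06], [0, 0, 0, 0, 0, 0, 0.06]]]}}

```text
clock: 11.4
tool_pos: [0.6008, 0.2073, 0.0655]
ee_rot: [0.989, 0.15, -0.001, -0.001]
contact_force: [0.1, 0.1, -0.4]
grip_width: 0.7
gripper_force: 0.0
```

```bash
python3 st.py
```

```text
11.4 q [-0.7306  0.9103  0.6283  1.6951 -0.7209  0.7846 -1.0229] p [0.6008 0.2073 0.0655] z [-0.003   0.0017 -1.    ] y [ 0.2971 -0.9548 -0.0025] F [ 0.0853  0.1036 -0.4168] 0.6996220067125942
rel hinge: fwd 0.06643317992864906 along 0.026611589691454846 up -0.014484807713437964
```

>>> {"op": "jog_arm", "data": {"series": [[[0, 0, 0, 0.002, 0, -0.014, 0.06], [0, 0, 0, 0.002, 0, -0.014, 0.06], [0, 0, 0, 0, 0, -0.014, 0.06], [0, 0, 0, 0, 0, -0.01, 0.06], [0, 0, 0, 0, 0, 0, 0.06], [0, 0, 0, 0, 0, 0, 0.06]]]}}

```text
clock: 12.0
tool_pos: [0.6088, 0.206, 0.0183]
ee_rot: [0.989, 0.15, 0.004, 0.0]
contact_force: [0.0, 0.4, -0.8]
grip_width: 0.702
gripper_force: 0.0
```

>>> {"op": "jog_arm", "data": {"series": [[[0, 0, 0, -0.003, 0.001, -0.004, 0.06], [0, 0, 0, 0, 0, -0.003, 0.06], [0, 0, 0, 0, 0, 0, 0.06]]]}}

```text
clock: 12.3
tool_pos: [0.6053, 0.2074, 0.0111]
ee_rot: [0.989, 0.15, 0.003, -0.0]
contact_force: [0.7, -0.2, -0.5]
grip_width: 0.706
gripper_force: 0.0
```

>>> {"op": "jog_arm", "data": {"series": [[[0, 0, 0, 0, 0, 0, 0.045], [0, 0, 0, 0, 0, 0, 0.035], [0, 0, 0, 0, 0, 0, 0.02], [0, 0, 0, 0, 0, 0, 0.02], [0, 0, 0, 0, 0, 0, 0.02], [0, 0, 0, 0, 0, 0, 0.02]]], "squeeze": 35}}

```text
clock: 12.9
tool_pos: [0.6061, 0.2075, 0.0117]
ee_rot: [0.989, 0.15, 0.004, -0.0]
contact_force: [-0.6, 0.0, 4.6]
grip_width: 0.367
gripper_force: 36.7
```

>>> {"op": "jog_arm", "data": {"series": [[[0, 0, 0, 0, 0, 0.01, 0.02], [0, 0, 0, 0, 0, 0.02, 0.02], [0, 0, 0, 0, 0, 0.025, 0.02], [0, 0, 0, 0, 0, 0.025, 0.02], [0, 0, 0, 0, 0, 0.025, 0.02], [0, 0, 0, 0, 0, 0.025, 0.02], [0, 0, 0, 0, 0, 0.025, 0.02], [0, 0, 0, 0, 0, 0.025, 0.02], [0, 0, 0, 0, 0, 0, 0.02]]]}}

```text
clock: 13.8
tool_pos: [0.6078, 0.2065, 0.1949]
ee_rot: [0.989, 0.15, 0.007, 0.0]
contact_force: [0.2, -0.6, -0.6]
grip_width: 0.363
gripper_force: 36.0
```

```bash
python3 st.py
```

```text
13.8 q [-0.7913  0.7637  0.7518  1.6068 -0.5956  0.9984 -1.1227] p [0.6078 0.2065 0.1949] z [ 0.0132  0.0018 -0.9999] y [ 0.2963 -0.9551  0.0022] F [ 0.2146 -0.6416 -0.5877] 0.36291939815080027
rel hinge: fwd 0.06988593728098395 along 0.03275269873340497 up 0.11493936652241245
```

>>> {"op": "jog_arm", "data": {"series": [[[0, 0, 7, -0.011, -0.036, 0, 0.02], [0, 0, 7, -0.011, -0.036, 0, 0.02], [0, 0, 7, -0.011, -0.036, 0, 0.02], [0, 0, 7, -0.011, -0.036, 0, 0.02], [0, 0, 7, -0.011, -0.036, 0, 0.02], [0, 0, 7, -0.011, -0.036, 0, 0.02], [0, 0, 7, -0.011, -0.036, 0, 0.02], [0, 0, 7, -0.011, -0.036, 0, 0.02], [0, 0, 7, -0.011, -0.036, 0, 0.02], [0, 0, 7, -0.011, -0.036, 0, 0.02], [0, 0, 7, -0.011, -0.036, 0, 0.02], [0, 0, 7.3, -0.014, -0.037, 0, 0.02]]]}}

```text
clock: 15.0
tool_pos: [0.4696, -0.227, 0.1904]
ee_rot: [0.63, 0.777, 0.002, -0.003]
contact_force: [1.4, -0.1, -1.4]
grip_width: 0.369
gripper_force: 35.9
```

```bash
python3 st.py
```

```text
15.0 q [ 0.1988  0.5186  0.2966  1.9202 -0.2259  0.7395  0.8347] p [ 0.4696 -0.227   0.1904] z [-0.0017  0.0076 -1.    ] y [ 0.9786  0.206  -0.0001] F [ 1.3533 -0.0786 -1.4378] 0.3692850890409817
rel hinge: fwd 0.4163892264802828 along -0.26206952670930495 up 0.11043137101586369
```

>>> {"op": "jog_arm", "data": {"series": [[[0, 0, 0, 0, 0, -0.025, 0.02], [0, 0, 0, 0, 0, -0.025, 0.02], [0, 0, 0, 0, 0, -0.025, 0.02], [0, 0, 0, 0, 0, -0.025, 0.02], [0, 0, 0, 0, 0, -0.025, 0.02], [0, 0, 0, 0, 0, 0, 0.02], [0, 0, 0, 0, 0, 0, 0.02]]]}}

```text
clock: 15.7
tool_pos: [0.4699, -0.2259, 0.066]
ee_rot: [0.632, 0.775, 0.002, -0.003]
contact_force: [-0.2, -0.2, -1.1]
grip_width: 0.364
gripper_force: 35.9
```

```bash
python3 st.py; python3 - <<'E'
from h import *
f=grab_frame('side');np.save('side2.npy',f,allow_pickle=True)
cv2.imwrite('pics/s5.png',cv2.resize(f['color'][190:310,290:440],None,fx=5,fy=5,interpolation=cv2.INTER_CUBIC))
E
```

```text
15.7 q [ 0.2677  0.715   0.1985  2.0075 -0.3144  0.4534  0.905 ] p [ 0.4699 -0.2259  0.066 ] z [-0.0021  0.0077 -1.    ] y [ 0.9798  0.2002 -0.0005] F [-0.1732 -0.1653 -1.0944] 0.36392250586615504
rel hinge: fwd 0.4155527759701001 along -0.2613518109096078 up -0.014044301256279729
```

View pics/s5.png

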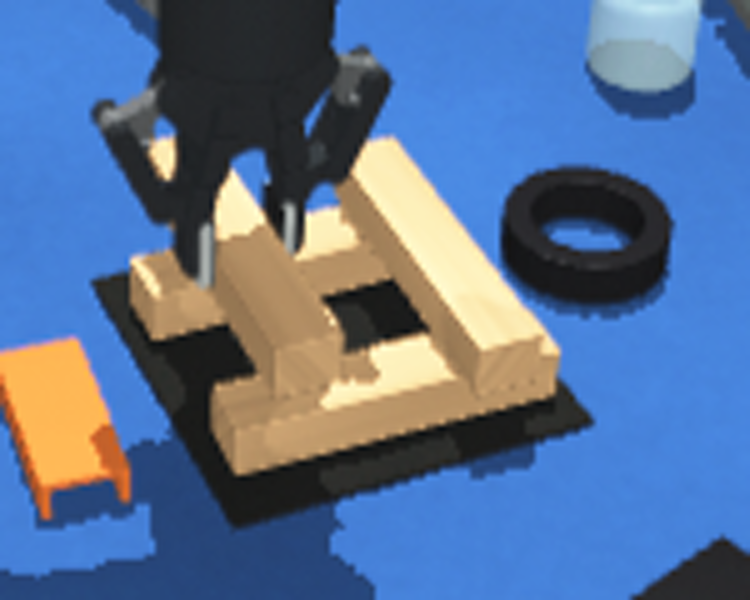

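```bash
python3 - <<'E'
from h import *
np.set_printoptions(precision=4,suppress=True)
f=np.load('side2.npy',allow_pickle=True).item()
def q(l,z): return np.array([onz(f,290+a/5-.4,190+b/5-.4,z)[:2] for a,b in l])
H=q([(272,350),(340,328)],.0873);U=q([(477,352),(545,335)],.060)
M=q([(94,283),(237,525),(592,420)],.004)
a=np.radians(101.5);d=np.array([np.cos(a),np.sin(a)])
print('held end',H,'ctr',H.mean(0)+.08*d);print('upper end',U,'ctr',U.mean(0)+.08*d);print('mat ctr',(M[0]+M[2])/2,'edges',[np.degrees(np.arctan2(*(M[i]-M[1])[::-1])) for i in(0,2)])
L=q([(131,262),(214,385)],.032);print('lower left corner ends L-outer,R-outer?',L)
E
```

```text
held end [[ 0.4693 -0.3063]
 [ 0.5009 -0.2968]] ctr [ 0.4692 -0.2231]
upper end [[ 0.5653 -0.2909]
 [ 0.5983 -0.2845]] ctr [ 0.5659 -0.2093]
mat ctr [ 0.5198 -0.2165] edges [np.float64(102.85700076986897), np.float64(12.991527150300026)]
lower left corner ends L-outer,R-outer? [[ 0.4287 -0.1705]
 [ 0.4528 -0.2634]]
```

>>> {"op": "jog_arm", "data": {"series": [[[0, 0, 0.4, 0.002, -0.003, 0, 0.02], [0, 0, 0, 0, -0.001, -0.008, 0.02], [0, 0, 0, 0, 0, -0.007, 0.02], [0, 0, 0, 0, 0, -0.005, 0.02], [0, 0, 0, 0, 0, -0.003, 0.02], [0, 0, 0, 0, 0, -0.002, 0.02], [0, 0, 0, 0, 0, 0, 0.02], [0, 0, 0, 0, 0, 0, 0.02]]]}}

```text
clock: 16.55
tool_pos: [0.4728, -0.2299, 0.0414]
ee_rot: [0.629, 0.777, 0.003, -0.002]
contact_force: [0.1, 0.3, -1.4]
grip_width: 0.367
gripper_force: 36.0
```

>>> {"op": "jog_arm", "data": {"series": [[[0, 0, 0, -0.001, 0.001, -0.001, 0.02], [0, 0, 0, 0, 0, -0.001, 0.02], [0, 0, 0, 0, 0, 0, 0.02]]]}}

```text
clock: 16.85
tool_pos: [0.4717, -0.2288, 0.0393]
ee_rot: [0.629, 0.777, 0.003, -0.002]
contact_force: [-0.3, -0.4, -1.3]
grip_width: 0.366
gripper_force: 36.0
```

>>> {"op": "jog_arm", "data": {"series": [[[0, 0, 0, 0, 0, -0.001, 0.02], [0, 0, 0, 0, 0, 0, 0.02], [0, 0, 0, 0, 0, 0, 0.02]]]}}

```text
clock: 17.15
tool_pos: [0.4719, -0.2289, 0.0387]
ee_rot: [0.629, 0.777, 0.003, -0.002]
contact_force: [-1.3, 0.4, 5.5]
grip_width: 0.366
gripper_force: 36.8
```

```bash
python3 st.py; python3 -c "
from h import *
print(state()['torque'])"
```

```text
17.15 q [ 0.2911  0.7641  0.17    2.01   -0.3259  0.3965  0.9259] p [ 0.4719 -0.2289  0.0387] z [ 0.0001  0.0072 -1.    ] y [0.9782 0.2075 0.0016] F [-1.2772  0.4127  5.5029] 0.3664704275771524
rel hinge: fwd 0.41908897233458453 along -0.26070953239334993 up -0.041269434056694684
[0.10860261 0.30400947 0.05698546]
```

>>> {"op": "jog_arm", "data": {"series": [[[0, 0, 0, 0, 0, 0, 0.034], [0, 0, 0, 0, 0, 0, 0.038], [0, 0, 0, 0, 0, 0, 0.044], [0, 0, 0, 0, 0, 0, 0.05], [0, 0, 0, 0, 0, 0, 0.05], [0, 0, 0, 0, 0, 0.01, 0.05], [0, 0, 0, 0, 0, 0.02, 0.05], [0, 0, 0, 0, 0, 0.03, 0.05], [0, 0, 0, 0, 0, 0.04, 0.05], [0, 0, 0, 0, 0, 0.04, 0.05], [0, 0, 0, 0, 0, 0.04, 0.05]]]}}

```text
clock: 18.25
tool_pos: [0.4713, -0.2288, 0.2206]
ee_rot: [0.63, 0.777, 0.003, -0.002]
contact_force: [1.5, 0.4, -0.2]
grip_width: 0.588
gripper_force: 0.0
```

>>> {"op": "jog_arm", "data": {"series": [[[0, 0, 0, 0.0, 0.04, 0.02, 0.05], [0, 0, 0, 0.0, 0.04, 0.02, 0.05], [0, 0, 0, 0.0, 0.04, 0, 0.05], [0, 0, 0, 0.0, 0.04, 0, 0.05], [0, 0, 0, 0.0, 0.04, 0, 0.05], [0, 0, 0, 0, 0.02, 0, 0.05], [0, 0, 0, 0, 0, 0, 0.05], [0, 0, 0, 0, 0, 0, 0.05]]]}}

```text
clock: 19.05
tool_pos: [0.4716, -0.0093, 0.2588]
ee_rot: [0.629, 0.777, 0.003, -0.002]
contact_force: [0.8, -0.8, 0.0]
grip_width: 0.584
gripper_force: 0.0
```

```bash
python3 st.py; python3 - <<'E'
from h import *
f=grab_frame('side');g=grab_frame('top');np.save('top3.npy',g,allow_pickle=True)
a=cv2.resize(f['color'][90:300,280:420],None,fx=2.5,fy=2.5)
b=cv2.resize(g['color'][145:240,335:425],None,fx=4.8,fy=4.8,interpolation=cv2.INTER_CUBIC)
h=max(a.shape[0],b.shape[0]);P=lambda i:cv2.copyMakeBorder(i,0,h-i.shape[0],0,0,0)
cv2.imwrite('pics/s6.png',np.hstack([P(a),P(b)]));print(a.shape,b.shape)
E
```

```text
19.05 q [-0.2724  0.3522  0.3201  1.9676 -0.1548  0.8442  0.342 ] p [ 0.4716 -0.0093  0.2588] z [ 0.0002  0.0068 -1.    ] y [0.9781 0.2079 0.0016] F [ 0.7797 -0.8333  0.0385] 0.5838273380062351
rel hinge: fwd 0.21637786520764402 along -0.1761678577835808 up 0.17881668120503785
(525, 350, 3) (456, 432, 3)
```

View pics/s6.png

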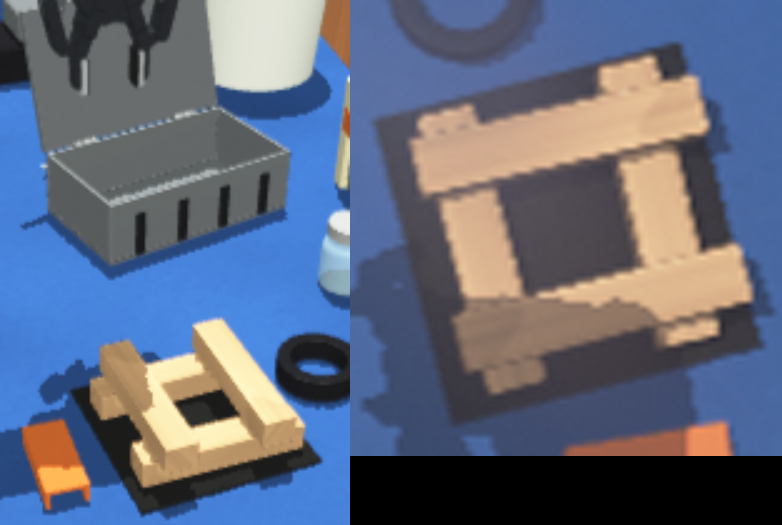

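```bash
python3 - <<'E'
from h import *
np.set_printoptions(precision=4,suppress=True)
f=np.load('top3.npy',allow_pickle=True).item()
def q(l,z): return np.array([onz(f,335+(a-350)/4.8-.4,145+b/4.8-.4,z)[:2] for a,b in l])
for n,l,z in(('new',[(455,320),(740,245),(752,295),(467,370)],.06),('upper',[(412,143),(697,78),(709,130),(424,193)],.06),('mat',[(376,120),(682,43),(764,344),(456,424)],.004)):
    Q=q(l,z);print(n,Q.mean(0),[np.degrees(np.arctan2(*(Q[i]-Q[j])[::-1])) for i,j in((0,1),(3,2))])
    if n=='mat':
        a=np.radians(102.3);print('gap',Q.mean(0)-.05*np.array([np.sin(a),-np.cos(a)]))
E
```

```text
new [ 0.4721 -0.23  ] [np.float64(103.15434878410845), np.float64(103.16397380701373)]
upper [ 0.5667 -0.2099] [np.float64(101.20914616398633), np.float64(100.83646702707642)]
mat [ 0.52   -0.2183] [np.float64(102.48946382814063), np.float64(102.99002515474344)]
gap [ 0.4711 -0.2289]
```

```bash
python3 -c "
from station import job_done
print(job_done())"
```

```text
the job is handed in; nothing more can be done
None
```

I've handed the job in at about 19 s of the 59 s. The case lid is on its stops, and the batten was lowered into contact in the crib gap before release. It measures about 1.5 mm off centre and about 2° from `upper_far` (under 1° from the mat). The case showed no measurable shift, and I saw no sign that the offcut or the other battens had moved.

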